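Close the crossed charging-port cap of a scooter battery

ROBOT

A 7-joint arm with a two-finger parallel gripper is mounted at the origin on the work surface. World frame = base frame: x ahead of the robot, y to its left, z up, the work surface at z = 0. Lengths are in m, angles in rad, forces in N, time in s.
With the tool pointing down it reaches from about 0.425 to 1.025 m from the base axis. Payload 3.6 kg.
Tool frame: the origin (TCP) lies midway between the tips of the shut fingers; the grasp point (between the pads) lies 19 mm behind it; y points along the fingers, z is the direction in which the jaws open and shut, and the axes are right-handed (so a half turn about y gives the same grasp; the last joint's range is limited). The gripper opens to 85 mm and grips with 20 to 120 N. Pads are 22 mm wide; open, the fingers measure 114 mm over their backs; the gripper's body (76 mm by 85 mm) begins 54 mm behind the grasp point. The pads swing forward as they close: fully open they stand 13 mm farther back than shut.
Start: joints at [-1.28, 0.591, 0.048, 1.609, -0.033, 0.943, -0.034], TCP at [0.272, 0.672, 0.231] pointing down, gripper open.
Joint ranges: [-2.69, 2.69], [-0.47, 2.24], [-1.27, 1.36], [0.19, 2.51], [-1.53, 4.68], [0.08, 2.07], [-3.09, 3.09]. Speed limits (rad/s): [2.57, 2.57, 3.14, 3.14, 3.14, 3.14, 3.14].

INTERFACE

Orientations are given as a unit quaternion [w, x, y, z].
In Python, from plant import arm, ungrasp, close, kinematics, state, capture, calibration, finish_job gives the robot as it stands. The module is installed in compiled form; this text tells all that it offers. Calls block until the motion is done:
- arm.move_ptp(position, orientation): joint-space move of the TCP to a pose.
- arm.line_to(position, orientation=None, feed=0.15): straight line of the TCP; orientation=None keeps the orientation; feed is the mean speed in m/s.
- arm.movej(angles): joint-space move.
- ungrasp() and close(): open the fingers fully, or close them until they stop; the grip force is fixed at half the most.
- arm.sleep(seconds).
- kinematics.inverse_kinematics(position, orientation): joint angles nearest the present ones, or None.
- state(): the state.
- capture(name): name is "side" or "top"; returns the picture (400x640x3 uint8, blue, green, red); there is no depth.
- calibration(name): a dict with "K" (3x3 intrinsics, pixels), "pose" (4x4, takes a point from camera to world coordinates). Camera axes: x right, y down, z forward; pixel columns grow to the right and rows downward; lengths in m; the calibration is good to about 2 mm. A picture is of the moment at which its call begins. calibration takes no time and is no camera call.
A pose or a line that the arm cannot do raises arm.PlanningError and nothing moves.
- finish_job(): hands the job in, once; it reports no verdict.
The state is a dict: "time_s": time; "joints": joint angles; "qvel": joint speeds; "tau": joint torques, N m; "tcp_pos": TCP position; "eef_rot": TCP orientation; "force": force on the tool from outside, world axes, zero at the start; "wrist_torque": the same for the moment, N m; "width": finger opening in m.
Only numpy, scipy, OpenCV 4.12 (cv2) and the standard library are available. Lean on these libraries where they do the work, as an engineer would, in place of code of your own. Each camera call takes 0.05 s, during which the arm holds its last target. There are 200 camera calls.

TASK

The charging-port cap of the longer scooter battery has been set down crossed: it stands proud on its thread with its finger bar askew. Without lifting it off, turn it backward (counterclockwise from above) until it drops down into the thread start with its bar roughly across the battery, then turn it forward (clockwise) until the bar lies along the battery again, and let go. Leave the already closed cap of the shorter battery as it is.

Things in the scene. Friction and masses are not known exactly. Their poses are not given: they have to be found in the camera images.
- port_cap: Loose metal screw cap, 90 g, on the longer battery: skirt 61 mm wide; flat top 27 mm above the skirt's lower edge; on it an upright black finger bar 48 long, 14 thick, 29 mm high (grip across the thickness from above). Origin: centre of lower edge; x along the bar, z up. Starts upright, resting 8.5 mm above its seat, 20 to 42 deg counterclockwise of closed. Turns easily; at the thread start it falls by its own weight if let go.
- port_seat (a point): Port axis at the top of the collar the closed cap rests on, 74 mm above the bench; x along the battery (fixed grey case 220 x 92 x 70 mm, its middle 40 mm along +x). Cap angle = its x from this x, counterclockwise. High cap: stop at -4 deg; from 60 to 86 (stop; aim at 73) it can drop 8.5 mm: lower it or let it fall. Then it turns clockwise, level, 2.5 mm play, to closed at 0 (stop -4).
- shut_cap: Identical loose cap, already down and closed on the shorter battery, its bar along that battery; to be left alone. Same origin and axes as the other cap.
- shut_seat (a point): The like point on the shorter battery (fixed grey case 160 x 92 x 70 mm, port in its middle): top of its collar, 74 mm above the bench, x along the case. Either battery may stand on the left or the right; low bystanders lie between and around them, nothing taller than the caps within 60 mm.
Mind the look-alikes: they are no part of the job. What is shaped like the port_cap but purple is not meant.

How it is judged:
On the way:
1. the cap, turned backward until its bar stands across the battery, has dropped into the thread start (z of port_cap in the frame of port_seat below 0.006 m and angle between the x axis of port_cap and the x axis of port_seat, either way round above 0.9 rad and horizontal distance between port_cap and port_seat below 0.005 m), for 0.1 s.
At the end, for the whole second after the job is handed in: The longer battery's cap is down on its collar (within 4 mm of height and 5 mm sideways), upright, with its bar within 11 degrees of the battery's length, at rest; the shorter battery's cap is still down and closed (8 mm, 14 degrees) (z of port_cap in the frame of port_seat below 0.004 m and angle between the x axis of port_cap and the x axis of port_seat, either way round below 0.2 rad and horizontal distance between port_cap and port_seat below 0.005 m and angle between port_cap's own z axis and vertical below 0.1 rad and linear speed of port_cap below 0.02 m/s and angle between the x axis of shut_cap and the x axis of shut_seat, either way round below 0.25 rad and distance between shut_cap and shut_seat below 0.008 m); the robot touches nothing.
It fails at once if the cap is lifted off its thread (more than 20 mm above its seat) (z of port_cap in the frame of port_seat above 0.02 m).
It fails at once if the closed cap of the shorter battery is turned or moved (angle between the x axis of shut_cap and the x axis of shut_seat, either way round above 0.25 rad or distance between shut_cap and shut_seat above 0.008 m).
It also fails if it takes over 38 s, if anything falls off the work surface, if the arm or the gripper's body presses on something with over 40 N, if the wrist force passes 120 N, or if a joint passes its speed limit or range.

## Working session

There is one attempt and no reset: what is moved stays moved. The work goes in short steps, each a Python script; the robot and the scene stay as the last script left them, time stands still between calls to the robot, and variables do not carry over. Pictures are saved under pics/ and viewed, on a budget of 10 in all, crops included, one or two more only if the job needs it, and the job is handed in when it is done.

```bash
mkdir -p pics
python3 - <<'E'
from plant import *
import cv2,numpy as np
for n in("top","side"):
    im=capture(n);cv2.imwrite(f"pics/{n}0.png",im);c=calibration(n);print(n,np.round(c["K"],1).tolist(),np.round(c["pose"],4).tolist())
s=state();print(s)
E
```

```text
top [[384.6, 0.0, 320.3], [0.0, 384.6, 203.9], [0.0, 0.0, 1.0]] [[-0.007, -0.9901, 0.1405, 0.4174], [-0.9997, 0.0035, -0.0253, -0.0079], [0.0245, -0.1406, -0.9898, 0.7128], [0.0, 0.0, 0.0, 1.0]]
side [[448.5, 0.0, 313.7], [0.0, 448.5, 205.9], [0.0, 0.0, 1.0]] [[-0.9652, -0.1635, 0.2039, 0.3616], [-0.2613, 0.601, -0.7553, 0.5821], [0.001, -0.7823, -0.6229, 0.5472], [0.0, 0.0, 0.0, 1.0]]
{'time_s': 0.1, 'joints': array([-1.2795005 ,  0.59205385,  0.04832959,  1.60968677, -0.03328446,
        0.94272183, -0.0337024 ]), 'qvel': array([-0.00164955, -0.00176579, -0.00057371, -0.00274749, -0.00204761,
        0.00072577, -0.00107837]), 'tau': array([ 5.16814267e-03, -5.49996793e+01,  1.55301165e+00, -1.98825860e+01,
        9.61395388e-03,  3.77825418e-03,  1.26949544e-05]), 'tcp_pos': array([0.27187157, 0.67128694, 0.23023955]), 'eef_rot': array([-0.69333918,  0.6947883 , -0.13527462,  0.13509544]), 'force': array([-0.20746469, -0.14170492,  0.80697675]), 'wrist_torque': array([ 0.02911662, -0.02945083,  0.08960782]), 'width': 0.08563977085503637}
```

View pics/top0.png

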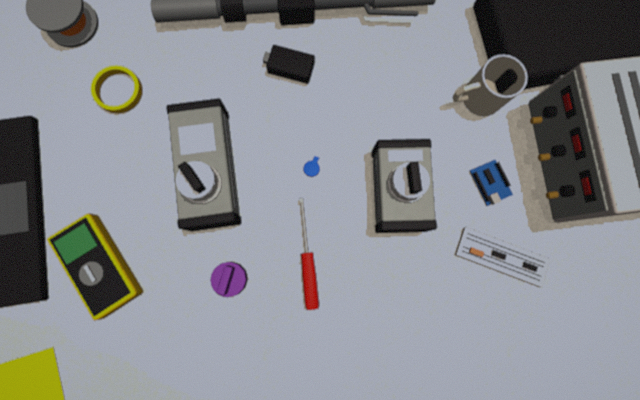

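View pics/side0.png

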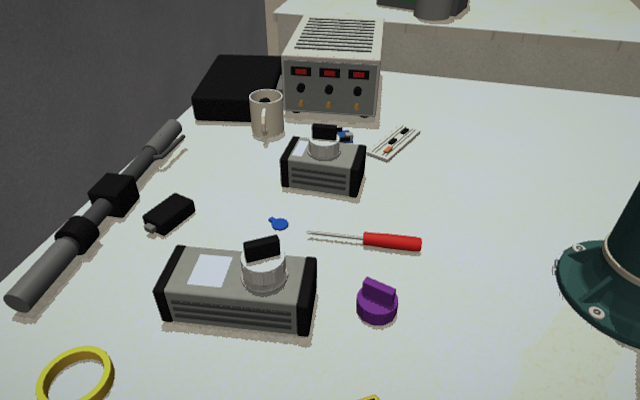

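Top view: two grey batteries. The left one (centre ~(205,163), about 125 px long) is longer, and its cap at (198,181) has a skewed bar. The right one (405,185) is shorter, with its bar aligned. The purple look-alike at (229,279) is not meant. The target is the left cap, so I'll confirm it in an enlarged crop.

```bash
cat > h.py <<'E'
from plant import *
import cv2,numpy as np
def ray(n,uv,z):
    c=calibration(n);K=np.array(c["K"]);T=np.array(c["pose"])
    d=T[:3,:3]@np.linalg.inv(K)@np.array([uv[0],uv[1],1.]);o=T[:3,3]
    return (o+d*(z-o[2])/d[2])
def proj(n,p):
    c=calibration(n);T=np.array(c["pose"]);q=np.array(c["K"])@(T[:3,:3].T@(np.array(p)-T[:3,3]));return q[:2]/q[2]
def blobs(m,amin=20):
    cs,_=cv2.findContours(m.astype(np.uint8),cv2.RETR_EXTERNAL,cv2.CHAIN_APPROX_NONE)
    return [c for c in cs if cv2.contourArea(c)>amin]
E
python3 - <<'E'
from h import *
t=cv2.imread("pics/top0.png");s=cv2.imread("pics/side0.png")
a=cv2.resize(t[90:240,150:260],None,fx=4,fy=4,interpolation=cv2.INTER_CUBIC)
b=cv2.resize(s[225:345,145:325],(360,240),interpolation=cv2.INTER_CUBIC)
o=np.zeros((600,800,3),np.uint8);o[:,:440]=a;o[:240,440:]=b;cv2.imwrite("pics/crop1.png",o)
def show(n,im,x0,y0,x1,y1):
    m=np.zeros(im.shape[:2],bool);m[y0:y1,x0:x1]=im[y0:y1,x0:x1].max(2)<45
    for c in blobs(m):
        r=cv2.minAreaRect(c);print(n,"dark",cv2.contourArea(c),np.round(r[0]),np.round(r[1]),np.round(cv2.boxPoints(r),1).tolist())
show("top",t,160,90,250,240);show("side",s,145,225,325,345)
E
```

```text
top dark 624.0 [209. 222.] [13. 61.] [[177.6999969482422, 220.1999969482422], [237.89999389648438, 210.1999969482422], [240.0, 223.0], [179.8000030517578, 233.0]]
top dark 245.5 [191. 177.] [33.  9.] [[178.3000030517578, 166.1999969482422], [185.6999969482422, 161.10000610351562], [204.39999389648438, 188.10000610351562], [197.0, 193.10000610351562]]
top dark 277.5 [198. 106.] [60. 17.] [[167.39999389648438, 110.9000015258789], [169.39999389648438, 94.0999984741211], [229.0, 101.19999694824219], [227.0, 118.0]]
side dark 204.0 [232. 321.] [116.   3.] [[174.8000030517578, 316.29998779296875], [175.10000610351562, 313.5], [290.20001220703125, 325.79998779296875], [289.8999938964844, 328.6000061035156]]
side dark 199.0 [232. 315.] [117.   3.] [[173.8000030517578, 309.8999938964844], [174.10000610351562, 307.0], [290.20001220703125, 319.20001220703125], [289.8999938964844, 322.1000061035156]]
side dark 127.0 [231. 308.] [120.   3.] [[170.89999389648438, 302.8999938964844], [171.1999969482422, 300.1000061035156], [290.20001220703125, 312.5], [289.8999938964844, 315.29998779296875]]
side dark 1025.5 [306. 296.] [17. 79.] [[291.6000061035156, 333.79998779296875], [304.0, 256.20001220703125], [320.5, 258.79998779296875], [308.0, 336.3999938964844]]
side dark 644.0 [166. 282.] [23. 77.] [[148.60000610351562, 318.0], [161.0, 242.1999969482422], [184.1999969482422, 246.0], [171.6999969482422, 321.79998779296875]]
side dark 639.0 [262. 248.] [20. 36.] [[242.0, 243.0], [276.79998779296875, 234.3000030517578], [281.6000061035156, 253.39999389648438], [246.8000030517578, 262.1000061035156]]
side dark 132.5 [164. 230.] [ 9. 25.] [[152.0, 225.0], [177.0, 225.0], [177.0, 234.0], [152.0, 234.0]]
```

View pics/crop1.png

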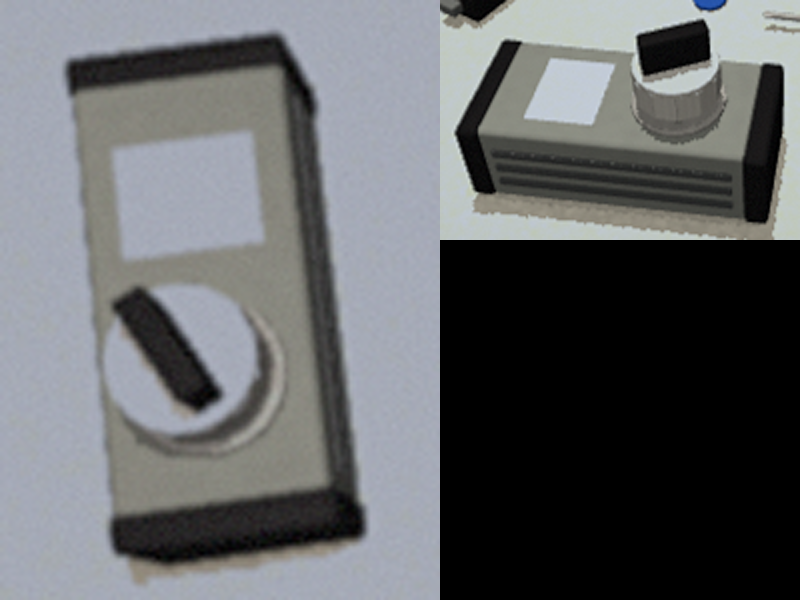

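Crop: left battery, with the cap proud and its bar turned counterclockwise of the long axis. This is the port_cap. Now I'll compute its pose.

Run:
```python
from h import *
t=cv2.imread("pics/top0.png")
f=lambda u,v:(150+u/4-.4,90+v/4-.4)
TL,TR,BL=[ray("top",f(*p),.07) for p in((68,62),(280,37),(113,548))]
print("TL,TR,BL",np.round([TL,TR,BL],4),"L",np.linalg.norm(TL-BL),"W",np.linalg.norm(TL-TR))
d=TL-BL;e=TL-TR;print("axis deg from left edge",np.degrees(np.arctan2(d[1],d[0])),"from end",np.degrees(np.arctan2(e[1],e[0]))-90)
# disc top
m=np.zeros(t.shape[:2],np.uint8);m[155:208,172:225]=t[155:208,172:225].min(2)>140
m=(m>0)
for c in blobs(m,100):
    h=cv2.convexHull(c);P=np.array([ray("top",p[0],.1095)[:2] for p in h]);
    (cx,cy),r=cv2.minEnclosingCircle(P.astype(np.float32));print("disc",cv2.contourArea(c),cx,cy,r)
B=np.array([[178.3,166.2],[185.7,161.1],[204.4,188.1],[197,193.1]])
P=np.array([ray("top",p,.1385) for p in B]);d=(P[0]+P[1]-P[2]-P[3])/2
print("bar mid",P.mean(0),"len",np.linalg.norm(d),"deg",np.degrees(np.arctan2(d[1],d[0])))
# side bar top edge from crop
g=lambda u,v:(145+(u-440)/2,225+v/2)
A=[ray("side",g(*p),.1385) for p in((637,37),(706,20),(711,43),(643,73))]
print("side bar top pts",np.round(A,4))
print("bench reach",np.hypot(*P.mean(0)[:2]))
```

```text
TL,TR,BL [[0.6827 0.2412 0.07  ]
 [0.6944 0.1501 0.07  ]
 [0.4714 0.2124 0.07  ]] L 0.21320612924353838 W 0.09176812907229033
axis deg from left edge 7.754277245197173 from end 7.337148751967732
disc 645.0 0.5442512631416321 0.17653995752334595 0.030787987634539604
bar mid [0.54057703 0.17210361 0.1385    ] len 0.05109898022313805 deg 35.511920229489874
side bar top pts [[0.5642 0.188  0.1385]
 [0.5255 0.1602 0.1385]
 [0.5151 0.1806 0.1385]
 [0.548  0.2179 0.1385]]
bench reach 0.5673122400380219
```

Target cap: centre ≈ (0.542, 0.176), bar at 35.5° world, battery axis 7.5°, so the cap stands about 28° open, inside the stated 20–42°. The measured disc radius (30.8 mm), bar length and case sizes all match. Next: check IK over the full turn, then move in and grip.

```bash
cat >> h.py <<'E'
from scipy.spatial.transform import Rotation as Ro
def quat(deg,flip=0):
    a=np.radians(deg+180*flip);z=np.array([-np.sin(a),np.cos(a),0]);y=np.array([0,0,-1.]);x=np.cross(y,z)
    q=Ro.from_matrix(np.c_[x,y,z]).as_quat();return q[[3,0,1,2]]
C=np.array([.542,.176]);AX=7.5
def P(z,c=None): return [*(C if c is None else c),z]
def st(l=""):
    s=state();print(l,"t%.2f"%s["time_s"],"tcp",np.round(s["tcp_pos"],4),"F",np.round(s["force"],1),"Tz %.2f"%s["wrist_torque"][2],"w %.4f"%s["width"]);return s
E
python3 - <<'E'
from h import *
for fl in(0,1):
    for a in(35.5,AX+73,AX):
        q=kinematics.inverse_kinematics(P(.115),quat(a,fl));print(fl,a,None if q is None else np.round(q,2))
st()
E
```

```text
0 35.5 [-0.27  0.56 -0.17  2.04  0.18  0.55  1.62]
0 80.5 [-0.13  0.58 -0.37  2.03  0.37  0.59  2.23]
0 7.5 [-0.36  0.56 -0.04  2.05  0.04  0.54  1.26]
1 35.5 [-0.75  0.62  0.51  2.06 -0.53  0.59 -0.82]
1 80.5 [-0.64  0.59  0.34  2.06 -0.36  0.55 -0.2 ]
1 7.5 [-0.81  0.64  0.6   2.06 -0.63  0.62 -1.22]
 t0.10 tcp [0.2719 0.6713 0.2302] F [-0.2 -0.1  0.8] Tz 0.09 w 0.0856
```

Run:
```python
from h import *
arm.move_ptp(P(.24),quat(35.5,1));st("hover")
arm.line_to(P(.165),feed=.2);st("near")
cv2.imwrite("pics/near.png",np.hstack([cv2.resize(capture("side")[130:330,150:350],(400,400)),cv2.resize(capture("top")[80:280,100:300],(400,400))]))
```

```text
hover t2.13 tcp [0.5419 0.1777 0.2398] F [ 0.1  0.3 -0.3] Tz -0.04 w 0.0858
near t2.66 tcp [0.5423 0.1763 0.1651] F [0.3 0.1 0.4] Tz -0.03 w 0.0853
```

View pics/near.png

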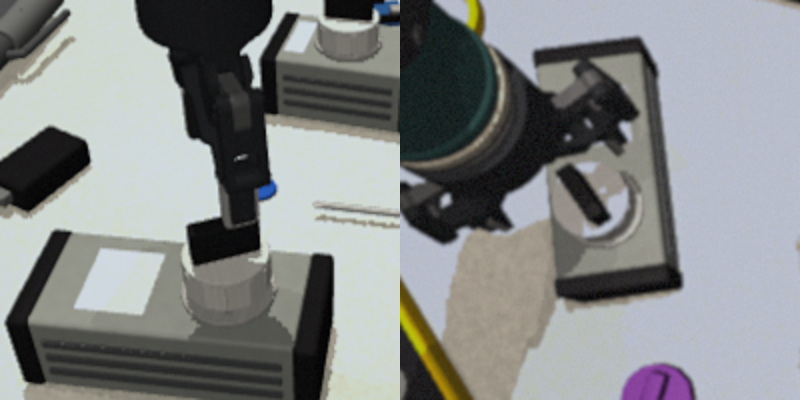

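The jaws straddle the bar in both views: side crop finger at (240,215) beside the bar at (223,240), top crop bar at (583,193) between the fingers. Descend and grip.

Run:
```python
from h import *
arm.line_to(P(.117),feed=.12);st("down")
close();s=st("grip")
```

```text
down t3.31 tcp [0.5424 0.176  0.1174] F [ 0.2 -0.  -0.4] Tz -0.01 w 0.0855
grip t3.96 tcp [0.5421 0.1761 0.1172] F [-0.1 -0.1  1.3] Tz -0.00 w 0.0125
```

The grip holds with almost no side force, so it is well centred. Turn backward.

Run:
```python
from h import *
for a in(47,58,69,AX+73):
    arm.move_ptp(P(.117),quat(a,1));s=st(a)
    if np.linalg.norm(s["force"])>25 or abs(s["wrist_torque"][2])>1.5:print("stop");break
else:
    for z in(.114,.1115,.110):
        arm.line_to(P(z),feed=.03);s=st(z)
        if abs(s["force"][2])>12:break
cv2.imwrite("pics/turned.png",np.hstack([cv2.resize(capture("side")[130:330,150:350],(400,400)),cv2.resize(capture("top")[80:280,100:300],(400,400))]))
```

```text
47 t4.22 tcp [0.5423 0.1758 0.1172] F [-0.3 -0.6  2.3] Tz 0.01 w 0.0129
58 t4.48 tcp [0.5424 0.1756 0.1171] F [ 0.3 -0.8  2.1] Tz 0.00 w 0.0126
69 t4.74 tcp [0.5426 0.1754 0.117 ] F [ 1.3 -1.7  0.9] Tz -0.02 w 0.0127
80.5 t5.01 tcp [0.5422 0.1747 0.1166] F [ 2.8 -4.  -2.2] Tz -0.06 w 0.0127
0.114 t5.26 tcp [0.5429 0.1756 0.1137] F [ 3.1 -4.  -3. ] Tz -0.04 w 0.0129
0.1115 t5.51 tcp [0.5432 0.176  0.1113] F [ 5.  -3.6 -3.2] Tz -0.02 w 0.0127
0.11 t5.76 tcp [0.5433 0.1762 0.1101] F [ 4.4 -3.  -1.7] Tz -0.04 w 0.0124
```

View pics/turned.png

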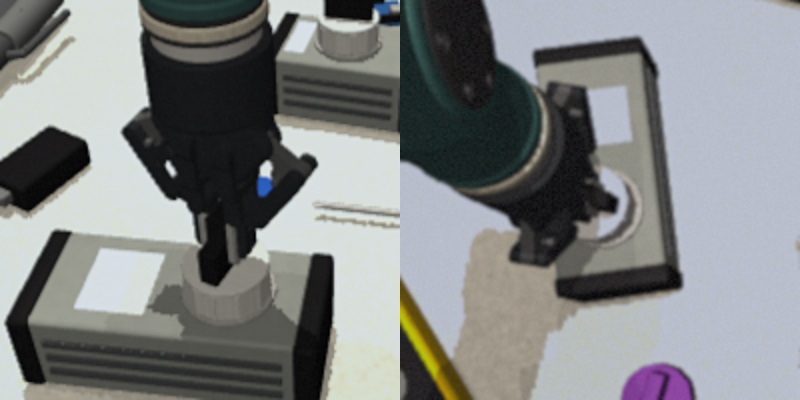

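The bar (side crop (215,250)) now stands across the battery and has followed the gripper down about 7 mm without resistance. Let go so it falls the rest, then check its height.

Run:
```python
from h import *
ungrasp();st("open");arm.sleep(.2)
arm.line_to(P(.165),feed=.2);st("up")
s=capture("side");t=capture("top")
cv2.imwrite("pics/s2.png",s);cv2.imwrite("pics/t2.png",t)
cv2.imwrite("pics/fell.png",np.hstack([cv2.resize(s[210:330,190:310],(400,400)),cv2.resize(t[130:230,150:250],(400,400))]))
# expected skirt/bar-top pixels if down or up (side view), at seat centre
for dz in(0,.0085):
    u=np.radians(80.5);e=.024*np.array([np.cos(u),np.sin(u)])
    f=lambda p:np.round((np.array(proj("side",p))-[190,210])*400/120).tolist()
    print(dz,"bar top near end",f([*(C+e),.130+dz]),"far",f([*(C-e),.130+dz]),"disc near rim",f([C[0],C[1]+.0305,.101+dz]))
```

```text
open t6.56 tcp [0.5419 0.176  0.11  ] F [-0.2  1.   0.1] Tz 0.01 w 0.0855
up t7.18 tcp [0.5423 0.1762 0.1657] F [-0.8 -0.2 -1.1] Tz 0.06 w 0.0854
0 bar top near end [212.0, 156.0] far [272.0, 81.0] disc near rim [222.0, 221.0]
0.0085 bar top near end [211.0, 140.0] far [271.0, 66.0] disc near rim [220.0, 206.0]
```

View pics/fell.png

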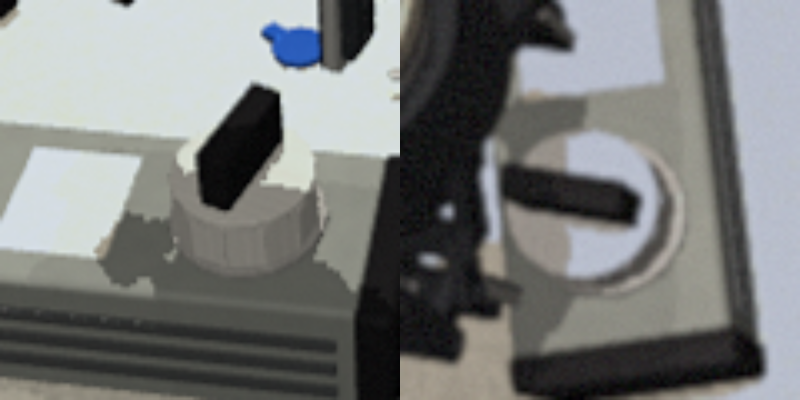

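Bar top near end at (207,157), far end at (270,86). That matches the "down" prediction (156/81) and not the "high" one (140/66), so the cap has dropped. Regrip and turn forward, watching the forces.

Run:
```python
from h import *
arm.line_to(P(.109),feed=.12);close();st("grip")
for a in(66,51,36,22,AX+7,AX):
    arm.move_ptp(P(.109),quat(a,1));s=st(a)
    if np.linalg.norm(s["force"])>25 or abs(s["wrist_torque"][2])>1.5:print("stop");break
```

```text
grip t8.56 tcp [0.5431 0.1759 0.1094] F [ 1.8 -0.6  1. ] Tz 0.00 w 0.0127
66 t8.85 tcp [0.5426 0.1759 0.1094] F [ 0.9 -1.7  3.9] Tz -0.09 w 0.0126
51 t9.15 tcp [0.5422 0.1761 0.1093] F [-0.1 -0.8  4.5] Tz -0.06 w 0.0128
36 t9.45 tcp [0.5418 0.1765 0.1093] F [-0.4  0.9  5.3] Tz -0.08 w 0.0129
22 t9.74 tcp [0.5419 0.1769 0.1093] F [-0.6  0.3  6. ] Tz -0.04 w 0.0126
14.5 t9.99 tcp [0.542  0.177  0.1093] F [0.1 1.5 5.1] Tz 0.00 w 0.0127
7.5 t10.24 tcp [0.5421 0.1769 0.1093] F [-0.5  1.8  6.2] Tz 0.00 w 0.0128
```

Run:
```python
from h import *
arm.sleep(.2);ungrasp();st("open")
arm.line_to(P(.25),feed=.2)
arm.move_ptp([.30,.55,.30],quat(35.5,1));st("away")
s=capture("side");t=capture("top")
cv2.imwrite("pics/end.png",np.hstack([cv2.resize(s[210:330,190:310],(400,400)),cv2.resize(t[120:220,160:260],(400,400))]))
cv2.imwrite("pics/t3.png",t)
for nm,(x0,y0,x1,y1) in dict(port=(175,150,222,207),shut=(392,155,428,205)).items():
    m=np.zeros(t.shape[:2],bool);m[y0:y1,x0:x1]=t[y0:y1,x0:x1].max(2)<45
    for c in blobs(m,60):
        r=cv2.minAreaRect(c);b=cv2.boxPoints(r);p=np.array([ray("top",v,.130) for v in b])
        e=[p[1]-p[0],p[2]-p[1]];d=max(e,key=np.linalg.norm);print(nm,np.round(p.mean(0),4),"size",[round(float(np.linalg.norm(k)),4) for k in e],"deg",(np.degrees(np.arctan2(d[1],d[0]))+90)%180-90)
u=np.radians(AX);e=.024*np.array([np.cos(u),np.sin(u)])
for dz in(0,.0085):
    f=lambda p:np.round((np.array(proj("side",p))-[190,210])*400/120).tolist()
    print(dz,"+x end",f([*(C+e),.130+dz]),"-x end",f([*(C-e),.130+dz]))
```

```text
open t11.14 tcp [0.542  0.176  0.1089] F [-0.1  0.3 -0.3] Tz -0.01 w 0.0852
away t13.64 tcp [0.3018 0.5484 0.3   ] F [ 0.9 -0.5 -0.3] Tz -0.05 w 0.0858
port [0.5401 0.1725 0.13  ] size [0.0164, 0.0491] deg 7.667412785236195
shut [ 0.5412 -0.1678  0.13  ] size [0.0169, 0.0465] deg 4.581896235835757
0 +x end [185.0, 112.0] -x end [301.0, 123.0]
0.0085 +x end [183.0, 96.0] -x end [300.0, 107.0]
```

View pics/end.png

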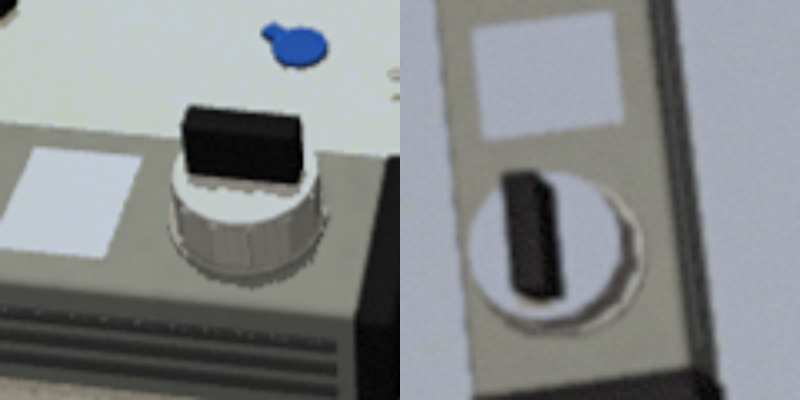

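The cap is down: bar ends at (185,112) and (300,120) match the seated prediction. The bar is at 7.7°, against a battery axis of 7.5°. Handing in.

Run:
```python
from h import *
finish_job()
```

```text
the job is handed in; nothing more can be done
```

The longer battery's cap is back down on its thread and closed, and I handed the job in at about 14 s of the 38 s allowed.

- **What I did:** I gripped the finger bar and turned it backward from about 28° to 73° open. I then lowered it about 7 mm, released it, and the side view showed it had dropped fully. After that I regripped it, turned it forward until the bar lay along the battery, let go, and moved the arm clear.
- **Last checks:** The bar lies at 7.7° against a measured battery axis of about 7.5°. In the side view the bar's ends match the seated height to about 1 mm and not the position 8.5 mm higher. Forces while turning stayed below about 8 N.
- **Shorter battery:** I never touched its cap. Its bar measured 4.6° in the last picture, but I did not compare that with its own case axis.
- **Disagreement:** My estimates of the cap's centre differed by about 4 mm depending on whether I used the disc, the bar or the case. I used a value in between, and it gripped with almost no side force.

No check failed.

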